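# Stack the parts totes over the heat sink

## Task

Put the heat sink flat, as it stands now, inside the grey tote. Then set the blue tote squarely on top of the grey one, turned so that it stacks (yellow ends at opposite ends, lugs resting on the rim decks) instead of nesting, so that it never presses on the heat sink. Leave the other things on the bench where they are.

Things in the scene. Friction and masses are not known exactly. Their poses are not given: they have to be found in the camera images.
- tote_base: Grey open stack-and-nest tote, 166 (x) x 68 (y) x 50 mm high, 0.3 kg, loose, the lower one. Origin: centre of underside, z up; yellow end at +x. Walls 3 mm, leaning out: inside 119 x 49 mm at the 3 mm floor, 132 x 62 mm at the rim. Long sides have an upright rim band, top 14 mm, 68 mm over both, to grip across at mid-length.
- tote_top: Blue tote, empty, 0.16 kg, the upper one: same shape, sizes, origin, axes and yellow +x end as the grey one. Lugs on the end walls have undersides 10 mm above the underside. Facing alike, two totes nest (lugs drop through the deck gaps). Yellow ends opposite, they stack: upper underside 40 mm above the lower one, foot 10 mm deep in the rim with 2 mm play (3 mm at first).
- tote_top_yellow (a point): Middle of the blue tote's yellow end: 73 mm from its centre along +x, at rim height (50 mm up). At this end the 17 mm deep rim deck is two yellow pads with a 28 mm notch between; one 20 mm yellow lug below the notch.
- tote_base_yellow (a point): The same point on the grey tote. At the other (-x) end of either tote the deck is a 28 mm middle tongue in the body's colour, with a 10 mm lug below either side of it, 21 mm off the middle.
- heat_sink: Finned aluminium heat sink, white-grey, a block 38 (x) x 50 (y) x 29 (z) mm, about 0.07 kg, standing on the bench. Origin: centre of its underside, z up. It fits in the tote with its 50 mm side along the tote's length.
- flux_jar: Bystander: small white jar with cream and blue bands, 46 mm across, 36 mm high; origin at the centre of its underside.
- capacitor: Bystander: blue can capacitor standing upright, 35 mm across, 50 mm high; origin at the centre of its underside.
- tape_small: Bystander: roll of black tape lying flat, 57 x 54 x 19 mm; origin at the centre of its underside.

How it is judged:
On the way, in this order (a step that is already met when the one before it is completed fails the run):
1. the heat sink lies flat on the floor of the grey tote, let go (x of heat_sink in the frame of tote_base between -0.05 and 0.05 m and y of heat_sink in the frame of tote_base between -0.02 and 0.02 m and z of heat_sink in the frame of tote_base between -0.002 and 0.008 m and angle between heat_sink's own z axis and vertical below 0.12 rad and contact force between the fingers and heat_sink below 0.05 N), for 0.2 s.
2. the blue tote is stacked on the grey one, yellow ends opposite, let go (z of tote_top in the frame of tote_base between 0.0375 and 0.0425 m and x of tote_top in the frame of tote_base between -0.006 and 0.006 m and y of tote_top in the frame of tote_base between -0.006 and 0.006 m and x of tote_top_yellow in the frame of tote_base below -0.05 m and angle between the x axis of tote_top and the x axis of tote_base, either way round below 0.07 rad and angle between tote_top's own z axis and vertical below 0.05 rad and contact force between the fingers and tote_top below 0.05 N), for 0.2 s.
At the end, for the whole second after the job is handed in: Heat sink flat (7 deg) on the grey tote's floor. Blue tote level (3 deg) on it, yellow ends opposite: undersides 37.5 to 42.5 mm apart in height, centred within 6 mm each way, axes within 4 deg, clear of the heat sink. Grey tote level on the bench; all released, at rest (all of step 1 and all of step 2 and contact force between tote_top and heat_sink below 0.05 N and height (world z) of tote_base below 0.005 m and angle between tote_base's own z axis and vertical below 0.05 rad and linear speed of each of tote_top, tote_base, heat_sink below 0.02 m/s); the robot touches nothing.
It fails at once if the blue tote presses on the heat sink (over 3 N) (contact force between tote_top and heat_sink above 3 N).
It fails at once if the flux jar is pushed over 30 mm or lifted away (distance of flux_jar from where it was at the start of the episode above 0.03 m).
It fails at once if the capacitor is pushed over 30 mm or lifted away (distance of capacitor from where it was at the start of the episode above 0.03 m).
It fails at once if the roll of black tape is pushed over 30 mm or lifted away (distance of tape_small from where it was at the start of the episode above 0.03 m).
It also fails if it takes over 61 s, if anything falls off the work surface, if the arm or the gripper's body presses on something with over 40 N, if the wrist force passes 120 N, or if a joint passes its speed limit or range.

## Robot

A 6-joint arm with a two-finger parallel gripper is mounted at the origin on a cart in front of the work surface, level with it; the furniture and walls round the work are solid. World frame = base frame: x ahead of the robot, y to its left, z up, the work surface at z = 0. Lengths are in m, angles in rad, forces in N, time in s.
With the tool pointing down it reaches from about 0.3 to 0.95 m from the base axis. Payload 3.1 kg.
Tool frame: the origin (TCP) lies on the centre line of the jaws, within the pads' length; the fingertips stand 8 mm ahead of it and the grasp point (between the pads) lies 11 mm behind it; z points along the fingers, y is the line along which they close (so a half turn about z gives the same grasp; the last joint's range is limited). The gripper opens to 85 mm and grips with 20 to 120 N. Pads are 22 mm wide; open, the fingers measure 114 mm over their backs; the gripper's body (76 mm by 85 mm) begins 54 mm behind the grasp point. The pads swing forward as they close: fully open they stand 13 mm farther back than shut.
Start: joints at [1.154, 0.308, 1.634, -0, 1.2, -0.07], TCP at [0.212, 0.588, 0.208] pointing down, gripper open.
Joint ranges: [-3.06, 3.06], [-0.79, 1.96], [0.05, 2.63], [-1.19, 4.34], [0.05, 2.64], [-2.94, 2.94]. Speed limits (rad/s): [2.79, 2.79, 3.14, 3.14, 3.14, 3.14].

## Interface

Orientations are given as a unit quaternion [x, y, z, w].
In Python, from station import telemetry, eyes, ticket gives the robot as it stands. The module is installed in compiled form; this text tells all that it offers.
- The arm moves only by the shell command python3 -m jog 'ROWS' [FORCE]. ROWS is JSON, a list that holds one entry, the list of rows, each a list of 5 numbers: the shift along the tool's x, y, z in cm, then the turn about the tool's z in degrees, then the opening in per cent of the stroke, from 0 (shut) to 100 (fully open). In form: [[[tx, ty, tz, roll, gripper], ...]]. A call has 1 to 10 rows; each row shifts and turns the commanded pose from where the row before left it, along the tool's axes as they then stand; what a row does not reach is not made up. A row lasts 1/8 s, in which the tool goes at most 62.5 mm and 10.7 degrees, less where a joint would pass 70% of its speed; a pose out of reach is approached as far as the arm can. A call with a gripper value outside its range is refused whole. The fingers move at their own pace and stop on an object; FORCE is the grip in N (left out, the last holds). Time passes only in rows, so rows that do not move let the fingers close. It gives the time, the measured TCP pose, the force, the opening and the grip force at its end, in the units of the state.
- telemetry.observe(): the state, without advancing time (a new reading comes with each control period).
- eyes.grab_frame(name): name is "scene" or "top" or "wrist"; returns a dict with "img" (480x640x3 uint8, blue, green, red), "range_z" (480x640 float32, m along the optical axis (not along the pixel's ray), 0 where there is no reading), "fx", "fy", "cx", "cy" (pixels), "k1" (the pictures are not rectified: a ray, as slopes to the right and down, at radius r is drawn at 1 + k1 r^2 times it, then the intrinsics apply), "world_from_camera" (4x4, takes a point from camera to world coordinates). Camera axes: x right, y down, z forward; pixel columns grow to the right and rows downward; lengths in m; the calibration is good to about 2 mm. A picture is of the moment at which its call begins.
- ticket.close_job(): hands the job in; it is judged then, once.
The state is a dict: "time": time; "qpos": joint angles; "qvel": joint speeds; "joint_efforts": joint torques, N m; "ee_pos": TCP position; "eef_rot": TCP orientation; "wrist_force": force on the tool from outside, world axes, zero at the start; "torque": the same for the moment, N m; "gripper_width": finger opening in m; "gripper_force": force on a finger pad.
Only numpy, scipy, OpenCV 4.12 (cv2) and the standard library are available. Lean on these libraries where they do the work, as an engineer would, in place of code of your own. Each camera call takes 0.05 s, during which the arm holds its last target. There are 200 camera calls.

## Working session

There is one attempt and no reset: what is moved stays moved. The work goes in short steps, Python scripts to look and compute and a shell command to move; the robot and the scene stay as the last step left them, time stands still between calls to the robot, and variables do not carry over. Pictures are saved under pics/ and viewed, at most 11 in all, crops included, and the job is handed in when it is done.

```bash
mkdir -p pics; cat > h.py <<'E'
import numpy as np, cv2
from station import telemetry, eyes, ticket
def grab(n, f=None):
    d=eyes.grab_frame(n)
    if f: cv2.imwrite('pics/'+f,d['img'])
    return d
def ray(d,uv):
    uv=np.atleast_2d(np.float64(uv))
    K=np.array([[d['fx'],0,d['cx']],[0,d['fy'],d['cy']],[0,0,1]])
    p=(uv-[d['cx'],d['cy']])/[d['fx'],d['fy']]; s=p.copy()
    for _ in range(20): s=p/(1+d['k1']*(s**2).sum(1,keepdims=True))
    return np.c_[s,np.ones(len(s))]
def plane(d,uv,z):
    T=np.array(d['world_from_camera']); r=ray(d,uv)@T[:3,:3].T; o=T[:3,3]
    return o+r*((z-o[2])/r[:,2:])
def cloud(d):
    v,u=np.mgrid[0:480,0:640]
    T=np.array(d['world_from_camera']); r=ray(d,np.c_[u.ravel(),v.ravel()])*d['range_z'].reshape(-1,1)
    return (r@T[:3,:3].T+T[:3,3]).reshape(480,640,3)
E
python3 - <<'E'
from h import *
s=telemetry.observe(); print({k:np.round(v,3).tolist() for k,v in s.items()})
for n in ('top','scene'):
    d=grab(n,n+'0.png'); print(n,np.round(d['world_from_camera'],3).tolist(),d['fx'],d['k1'])
E
```

```text
{'time': 0.0, 'qpos': [1.154, 0.309, 1.635, 0.0, 1.2, -0.07], 'qvel': [0.001, -0.0, 0.001, -0.001, 0.002, 0.0], 'joint_efforts': [0.001, -41.525, -27.666, -0.0, 0.01, -0.0], 'ee_pos': [0.212, 0.587, 0.206], 'eef_rot': [0.173, 0.985, -0.001, -0.0], 'wrist_force': [0.22, 0.53, -1.302], 'torque': [0.008, -0.005, -0.025], 'gripper_force': 0.0, 'gripper_width': 0.085}
top [[-0.02, -0.988, 0.151, 0.32], [-1.0, 0.021, 0.006, 0.314], [-0.009, -0.151, -0.988, 1.06], [0.0, 0.0, 0.0, 1.0]] 515.6809730069264 -0.06434745969517296
scene [[0.752, -0.565, 0.338, 0.207], [-0.659, -0.638, 0.398, -0.011], [-0.009, -0.523, -0.853, 0.764], [0.0, 0.0, 0.0, 1.0]] 505.12093676961507 -0.1093696238605499
```

View pics/top0.png

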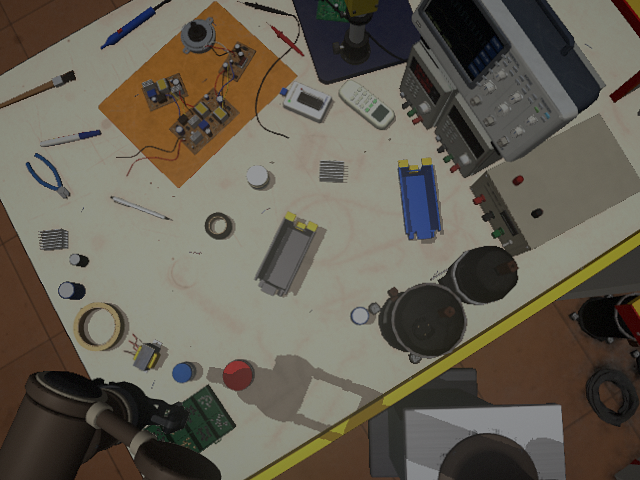

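View pics/scene0.png

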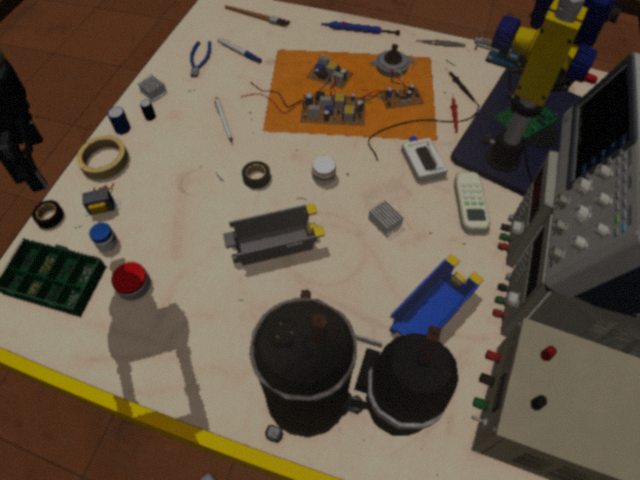

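The top view shows the grey tote at (288,253), blue tote at (420,200), heat sink candidates at (333,171) and (53,239), jar at (258,177) and tape at (218,225). Both totes' yellow ends point up in the picture.

```bash
python3 - <<'E'
from h import *
d=grab('top'); P=cloud(d); I=d['img']
m=((P[...,2]>0.012)&(P[...,2]<0.075)).astype(np.uint8)
n,l,st,c=cv2.connectedComponentsWithStats(m)
for i in range(1,n):
    if st[i,4]>80:
        q=P[l==i]; top=q[q[:,2]>np.percentile(q[:,2],90)-0.006]
        r=cv2.minAreaRect((top[:,:2]*1000).astype(np.float32))
        print(np.round(c[i]),st[i,4],'z95',round(np.percentile(q[:,2],95),3),'rect mm',np.round(r[0]),np.round(r[1]),round(r[2],1))
hsv=cv2.cvtColor(I,cv2.COLOR_BGR2HSV)
y=cv2.inRange(hsv,(20,120,80),(35,255,255)); n,l,st,c=cv2.connectedComponentsWithStats(y)
for i in range(1,n):
    if st[i,4]>20 and 100<c[i][1]<300: print('yellow',np.round(c[i],1),st[i,4],np.round(plane(d,c[i],.05),3),P[l==i].mean(0).round(3))
big=cv2.resize(I[140:300,200:460],None,fx=3,fy=3,interpolation=cv2.INTER_CUBIC); cv2.imwrite('pics/c1.png',big)
E
```

```text
[132.  24.] 518 z95 0.023 rect mm [1003.  725.] [ 19. 168.] 37.9
[356.  38.] 6412 z95 0.049 rect mm [966. 223.] [205. 247.] 13.4
[339.   4.] 134 z95 0.042 rect mm [1011.  275.] [7. 8.] 89.6
[264.   7.] 117 z95 0.017 rect mm [1029.  431.] [98. 14.] 74.2
[205.  39.] 1177 z95 0.044 rect mm [951. 554.] [89. 37.] 72.7
[286.  39.] 129 z95 0.018 rect mm [945. 383.] [100.  12.] 41.2
[222.  97.] 421 z95 0.035 rect mm [821. 523.] [ 38. 132.] 80.5
[48. 84.] 180 z95 0.016 rect mm [859. 926.] [ 21. 102.] 19.5
[437. 132.] 1526 z95 0.071 rect mm [715.  68.] [258.  66.] 46.9
[178. 102.] 1147 z95 0.031 rect mm [800. 612.] [191.  63.] 46.1
[306. 100.] 1175 z95 0.032 rect mm [798. 341.] [85. 55.] 64.7
[366. 104.] 1311 z95 0.025 rect mm [790. 215.] [129.  50.] 47.9
[623.  91.] 232 z95 0.072 rect mm [ 804. -339.] [20. 18.] 32.0
[ 69. 138.] 306 z95 0.018 rect mm [732. 859.] [ 16. 134.] 9.8
[196. 136.] 102 z95 0.033 rect mm [721. 580.] [15. 22.] 41.5
[421. 196.] 1331 z95 0.053 rect mm [571. 118.] [166.  72.] 3.9
[331. 170.] 478 z95 0.032 rect mm [641. 294.] [50. 39.] 84.8
[258. 177.] 423 z95 0.039 rect mm 
[... 899 characters left out ...]
376 z95 0.042 rect mm [235. 594.] [37. 36.] 64.2
[207. 420.] 678 z95 0.037 rect mm [137. 565.] [103. 108.] 33.0
[483. 458.] 1691 z95 0.067 rect mm [54. 11.] [ 27. 104.] 12.5
yellow [178.2 100.2] 25 [[0.793 0.611 0.05 ]] [0.807 0.62  0.02 ]
yellow [200.8 107.8] 63 [[0.774 0.563 0.05 ]] [0.784 0.568 0.029]
yellow [219.5 112.5] 58 [[0.763 0.523 0.05 ]] [0.764 0.524 0.047]
yellow [426.2 161. ] 66 [[0.648 0.099 0.05 ]] [0.647 0.1   0.051]
yellow [402.8 163. ] 65 [[0.645 0.147 0.05 ]] [0.644 0.148 0.051]
yellow [413. 167.] 40 [[0.635 0.127 0.05 ]] [0.642 0.123 0.028]
yellow [290.1 216.1] 65 [[0.539 0.378 0.05 ]] [0.539 0.378 0.051]
yellow [307.7 225.6] 109 [[0.519 0.343 0.05 ]] [0.52  0.344 0.041]
```

View pics/c1.png

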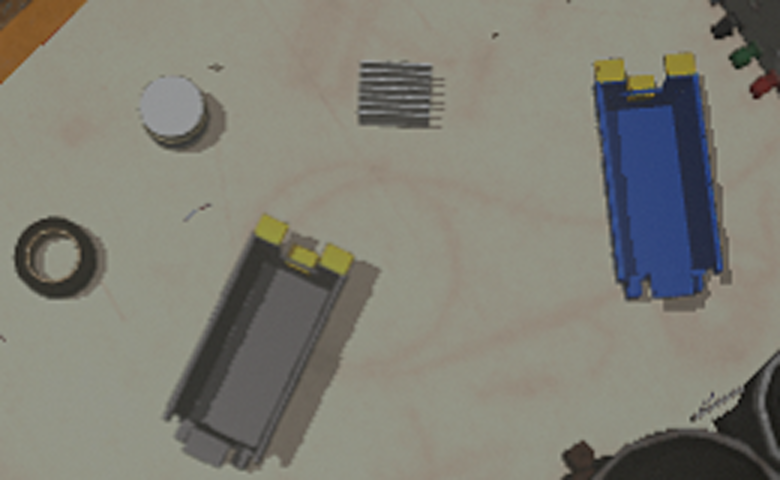

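```bash
cat >> h.py <<'E'
from scipy.spatial.transform import Rotation as Ro
def to(x,y,z,yaw):
    "shift in tool axes (cm) and tool roll (deg) to TCP x,y,z with closing line at yaw deg"
    s=telemetry.observe(); R=Ro.from_quat(s['eef_rot']).as_matrix()
    y0=np.degrees(np.arctan2(R[1,1],R[0,1]))
    print('ee',np.round(s['ee_pos'],4),'yaw',round(y0,2),'shift cm',np.round(R.T@(np.array([x,y,z])-s['ee_pos'])*100,2),'roll',round(-((yaw-y0+180)%360-180),2),'q6',round(s['qpos'][5],2),'t',s['time'])
E
python3 -m jog '[[[-5,-1.3,0,0,100],[-5,-1.3,0,0,100],[-5,-1.3,0,0,100],[-5,-1.3,0,0,100],[-5,-1.3,0,0,100],[-5,-1.3,0,0,100],[-5,-1.3,0,0,100],[-5,-1.3,0,0,100],[-5,-1.3,0,0,100],[-5,-1.3,0,0,100]]]' 40
python3 -m jog '[[[0,0,0,-7.3,75],[0,0,0,-7.3,75],[0,0,0,0,75],[0,0,0,0,75],[0,0,0,0,75]]]'
python3 - <<'E'
from h import *
to(.641,.294,.1,84.8)
d=grab('wrist','w1.png'); P=cloud(d)
m=((P[...,2]>0.02)&(P[...,2]<0.06)).astype(np.uint8)
n,l,st,c=cv2.connectedComponentsWithStats(m)
for i in range(1,n):
    if st[i,4]>1500:
        q=P[l==i]; r=cv2.minAreaRect((q[:,:2]*1000).astype(np.float32))
        print(np.round(c[i]),st[i],'z',np.round(np.percentile(q[:,2],[5,50,95]),3),np.round(r[0],1),np.round(r[1],1),round(r[2],1))
E
```

```text
time: 1.4
ee_pos: [0.6395, 0.2944, 0.207]
eef_rot: [0.173, 0.985, -0.0, -0.0]
wrist_force: [0.5, 1.6, 0.1]
gripper_width: 0.0853
gripper_force: 0.0
time: 2.02
ee_pos: [0.6383, 0.2958, 0.2076]
eef_rot: [0.046, 0.999, -0.0, -0.0]
wrist_force: [0.8, 0.6, -0.7]
gripper_width: 0.0639
gripper_force: 0.0
ee [0.6383 0.2958 0.2076] yaw 84.7 shift cm [-0.29 -0.15 10.76] roll -0.1 q6 -1.11 t 2.025
[396.  58.] [ 339    0  119  109 3528] z [0.024 0.049 0.052] [490.2 376.1] [70.5 97.1] 63.8
[119. 154.] [  58   60  126  191 8508] z [0.023 0.044 0.052] [568.8 119.8] [165.9  71.9] 3.9
[469. 188.] [ 443  165   52   47 1903] z [0.025 0.037 0.038] [628.1 447.9] [45.2 45. ] 43.2
[ 82. 263.] [  22  217  109  104 4039] z [0.024 0.038 0.058] [667.   53.8] [121.1  26. ] 27.7
[600. 320.] [ 553  279   87   86 2424] z [0.021 0.027 0.031] [802.1 617.7] [127.7  65.3] 45.8
[147. 328.] [  63  305  124   59 1787] z [0.024 0.038 0.058] [751.  66.] [ 45.5 132.6] 1.7
[365. 339.] [ 328  307   73   64 2842] z [0.021 0.023 0.032] [796.9 342.9] [89.8 60.7] 64.1
[275. 348.] [ 242  311   72   67 2408] z [0.02  0.022 0.024] [796.9 225.7] [100.9  47.3] 48.3
```

View pics/w1.png

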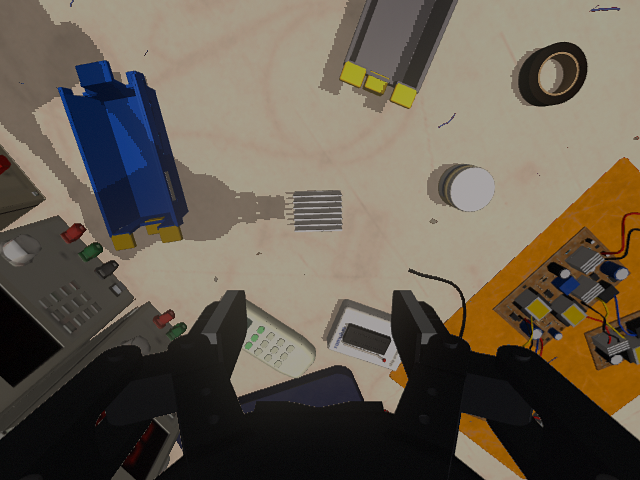

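The heat sink shows at (315,210), the pads at about (225,320) and (405,320) straddling it in the closing direction. I'll measure it from the picture (ray onto z=0.029).

```bash
python3 - <<'E'
from h import *
d=grab('wrist'); P=cloud(d)
q=P[170:250,265:365].reshape(-1,3); q=q[(q[:,2]>.018)&(q[:,2]<.045)]
r=cv2.minAreaRect((q[:,:2]*1000).astype(np.float32)); print(len(q),np.median(q[:,2]),r)
g=cv2.cvtColor(d['img'],cv2.COLOR_BGR2GRAY)[185:236,262:348]
edge=plane(d,[[287,190],[341,190],[341,230],[295,231]],.029); print(edge.round(4), edge[[1,2]].mean(0))
to(r[0][0]/1000,r[0][1]/1000,.013,84.8)
E
```

```text
1365 0.028664763295821016 ((639.0278930664062, 294.6410217285156), (49.80357360839844, 38.13395309448242), 86.02733612060547)
[[0.613  0.2664 0.029 ]
 [0.618  0.3206 0.029 ]
 [0.6595 0.3175 0.029 ]
 [0.6562 0.2697 0.029 ]] [0.6387543  0.31902126 0.029     ]
ee [0.6383 0.2958 0.2076] yaw 84.72 shift cm [-0.08 -0.11 19.46] roll -0.08 q6 -1.11 t 2.125
```

```bash
python3 -m jog '[[[-0.1,-0.1,4.5,-1,80],[0,0,5,0,80],[0,0,4,0,80],[0,0,3,0,80],[0,0,2,0,80],[0,0,0.9,0,80],[0,0,0,0,80],[0,0,0,0,80]]]'
python3 -m jog '[[[0,0,0,0,30],[0,0,0,0,30],[0,0,0,0,30],[0,0,0,0,30],[0,0,0,0,30],[0,0,0,0,30]]]' 40
python3 -m jog '[[[0,0,-1,0,30],[0,0,-4,0,30],[0,0,-4,0,30],[0,0,-4,0,30],[0,0,0,0,30],[0,0,0,0,30]]]'
python3 - <<'E'
from h import *
d=grab('wrist','w2.png')
t=grab('top'); P=cloud(t); y=cv2.inRange(cv2.cvtColor(t['img'],cv2.COLOR_BGR2HSV),(20,120,80),(35,255,255))
q=P[200:305,245:330].reshape(-1,3); q=q[(q[:,2]>.03)&(q[:,2]<.06)]
b=q[q[:,2]>.046]; print('grey rim',cv2.minAreaRect((b[:,:2]*1000).astype(np.float32)))
P=cloud(d); print(cv2.minAreaRect((P[(P[...,2]>.03)&(P[...,2]<.06)&(np.hypot(P[...,0]-.461,P[...,1]-.39)<.1)][:,:2]*1000).astype(np.float32)))
to(.461,.39,.2,155)
E
```

```text
time: 3.12
ee_pos: [0.6408, 0.295, 0.0153]
eef_rot: [0.037, 0.999, 0.001, 0.001]
wrist_force: [0.2, -0.2, -0.4]
gripper_width: 0.068
gripper_force: 0.0
time: 3.88
ee_pos: [0.6394, 0.2945, 0.0135]
eef_rot: [0.037, 0.999, -0.0, -0.0]
wrist_force: [0.5, -0.1, 0.4]
gripper_width: 0.0256
gripper_force: 0.0
time: 4.62
ee_pos: [0.639, 0.2944, 0.1435]
eef_rot: [0.037, 0.999, -0.0, -0.0]
wrist_force: [0.4, 0.0, 0.7]
gripper_width: 0.0256
gripper_force: 0.0
grey rim ((460.55169677734375, 390.4562683105469), (70.71401977539062, 165.85202026367188), 63.43733596801758)
((501.85992431640625, 370.6878967285156), (70.90046691894531, 72.02391052246094), 64.21077728271484)
ee [0.638  0.2939 0.1416] yaw 85.73 shift cm [18.38  8.26 -5.8 ] roll -69.27 q6 -1.13 t 4.725
```

View pics/w2.png

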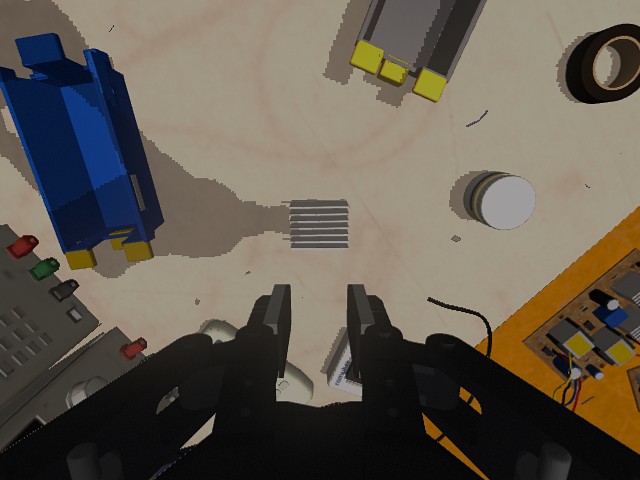

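The fingers closed to 26 mm on nothing, and the heat sink still stands at (320,225). I'll check where it is and where the pads really are.

```bash
python3 - <<'E'
from h import *
for n,(cx,cy) in (('wrist',(320,225)),('top',(332,171)),('scene',(386,217))):
    d=grab(n); P=cloud(d); q=P.reshape(-1,3); q=q[(q[:,2]>.018)&(q[:,2]<.045)&(np.hypot(q[:,0]-.64,q[:,1]-.294)<.06)]
    print(n,np.percentile(q[:,2],[50,95]),cv2.minAreaRect((q[:,:2]*1000).astype(np.float32)))
    if n!='scene':
        f=P.reshape(-1,3); f=f[(f[:,2]>.09)&(f[:,2]<.30)&(np.hypot(f[:,0]-.64,f[:,1]-.294)<.12)]
        if len(f):
            for z in np.arange(.1,.3,.02):
                k=f[(f[:,2]>z)&(f[:,2]<z+.02)]
                if len(k): print(n,z.round(2),len(k),k[:,:2].min(0).round(3),k[:,:2].max(0).round(3))
print(d['world_from_camera'].round(3) if hasattr(d['world_from_camera'],'round') else '')
print(telemetry.observe()['ee_pos'])
E
```

```text
wrist [0.02804579 0.03113155] ((638.89111328125, 294.67578125), (49.91592025756836, 37.97214126586914), 86.28509521484375)
wrist 0.16 733 [0.625 0.268] [0.65  0.321]
wrist 0.18 2040 [0.625 0.268] [0.65  0.321]
wrist 0.2 5477 [0.62  0.247] [0.652 0.341]
wrist 0.22 18272 [0.618 0.239] [0.654 0.352]
wrist 0.24 35073 [0.617 0.231] [0.653 0.359]
wrist 0.26 5823 [0.615 0.237] [0.631 0.354]
top [0.026937  0.0320245] ((639.9126586914062, 293.8831787109375), (50.16253662109375, 39.39249038696289), 82.54727935791016)
top 0.16 16 [0.63  0.306] [0.642 0.319]
top 0.18 21 [0.629 0.306] [0.642 0.32 ]
top 0.2 67 [0.627 0.308] [0.651 0.34 ]
top 0.22 117 [0.623 0.306] [0.65  0.348]
top 0.24 105 [0.622 0.306] [0.656 0.359]
top 0.26 183 [0.631 0.326] [0.657 0.358]
top 0.28 26 [0.604 0.305] [0.648 0.333]
scene [0.02646354 0.03104626] ((639.04638671875, 294.3759765625), (51.52396774291992, 40.77105712890625), 85.41387176513672)
[[ 0.752 -0.565  0.338  0.207]
 [-0.659 -0.638  0.398 -0.011]
 [-0.009 -0.523 -0.853  0.764]
 [ 0.     0.     0.     1.   ]]
[0.6383211  0.29404355 0.14159085]
```

```bash
python3 - <<'E'
from h import *
for n in ('wrist','top','scene'):
    d=grab(n); P=cloud(d); f=P.reshape(-1,3); f=f[(f[:,2]>.06)&(f[:,2]<.25)&(np.hypot(f[:,0]-.64,f[:,1]-.294)<.05)]
    if len(f): print(n,len(f),np.sort(f[:,2])[[0,5,20,min(60,len(f)-1)]].round(4),[ (round(a,3),int(((f[:,2]>a)&(f[:,2]<a+.005)).sum())) for a in np.arange(.12,.2,.005)])
s=telemetry.observe(); print(s['gripper_width'],s['ee_pos'],s['qpos'])
E
```

```text
wrist 37865 [0.1664 0.167  0.168  0.17  ] [(np.float64(0.12), 0), (np.float64(0.125), 0), (np.float64(0.13), 0), (np.float64(0.135), 0), (np.float64(0.14), 0), (np.float64(0.145), 0), (np.float64(0.15), 0), (np.float64(0.155), 0), (np.float64(0.16), 0), (np.float64(0.165), 59), (np.float64(0.17), 275), (np.float64(0.175), 402), (np.float64(0.18), 459), (np.float64(0.185), 506), (np.float64(0.19), 562), (np.float64(0.195), 500), (np.float64(0.2), 1016)]
top 248 [0.1701 0.1762 0.1873 0.2138] [(np.float64(0.12), 0), (np.float64(0.125), 0), (np.float64(0.13), 0), (np.float64(0.135), 0), (np.float64(0.14), 0), (np.float64(0.145), 0), (np.float64(0.15), 0), (np.float64(0.155), 0), (np.float64(0.16), 0), (np.float64(0.165), 0), (np.float64(0.17), 4), (np.float64(0.175), 7), (np.float64(0.18), 9), (np.float64(0.185), 6), (np.float64(0.19), 8), (np.float64(0.195), 3), (np.float64(0.2), 6)]
scene 1325 [0.1655 0.1678 0.1705 0.1748] [(np.float64(0.12), 0), (np.float64(0.125), 0), (np.float64(0.13), 0), (np.float64(0.135), 0), (np.float64(0.14), 0), (np.float64(0.145), 0), (np.float64(0.15), 0), (np.float64(0.155), 0), (np.float64(0.16), 0), (np.float64(0.165), 15), (np.float64(0.17), 49), (np.float64(0.175), 57), (np.float64(0.18), 62), (np.float64(0.185), 63), (np.float64(0.19), 51), (np.float64(0.195), 56), (np.float64(0.2), 60)]
0.025659448367937276 [0.63899602 0.29430281 0.14258813] [ 3.69745675e-01  5.16256842e-01  1.47844157e+00 -1.82689606e-05
  1.14838652e+00 -1.12649276e+00]
```

Two cameras agree: the fingertips sit about 24 mm above the reported TCP rather than 8 mm below it, so the fingers passed over the heat sink. The sideways position is right, so I'll go by the seen tips and descend about 3 cm further, checking on the way.

```bash
python3 -m jog '[[[0,0,2,0,80],[0,0,3,0,80],[0,0,3,0,80],[0,0,3,0,80],[0,0,1.5,0,80],[0,0,0,0,80],[0,0,0,0,80]]]'
python3 - <<'E'
from h import *
for n in ('wrist','scene'):
    d=grab(n); P=cloud(d); f=P.reshape(-1,3); f=f[(f[:,2]>.036)&(f[:,2]<.15)&(np.hypot(f[:,0]-.64,f[:,1]-.294)<.06)]
    print(n,np.sort(f[:,2])[[0,5,20,60]].round(4))
    k=f[f[:,2]<.075]; print(k.min(0).round(3),k.max(0).round(3))
to(.639,.2945,-.022,86)
E
```

```text
time: 5.9
ee_pos: [0.6405, 0.2949, 0.0197]
eef_rot: [0.037, 0.999, 0.0, 0.001]
wrist_force: [0.9, 0.1, -0.2]
gripper_width: 0.0683
gripper_force: 0.0
wrist [0.0506 0.0514 0.052  0.0529]
[0.625 0.248 0.051] [0.654 0.343 0.075]
scene [0.0494 0.0538 0.0568 0.0627]
[0.624 0.247 0.049] [0.654 0.344 0.075]
ee [0.6409 0.2951 0.0204] yaw 85.73 shift cm [ 0.19 -0.08  4.24] roll -0.27 q6 -1.13 t 6.0
```

```bash
python3 -m jog '[[[0,0,2,0,80],[0,0,1.5,0,80],[0,0,0.6,0,80],[0,0,0,0,80]]]'
python3 -m jog '[[[0,0,0,0,30],[0,0,0,0,30],[0,0,0,0,30],[0,0,0,0,30],[0,0,0,0,30],[0,0,0,0,30]]]' 40
```

```text
time: 6.5
ee_pos: [0.6384, 0.2941, -0.024]
eef_rot: [0.037, 0.999, -0.0, -0.001]
wrist_force: [-0.3, 0.2, 0.7]
gripper_width: 0.0682
gripper_force: 0.0
time: 7.25
ee_pos: [0.6398, 0.2947, -0.0219]
eef_rot: [0.037, 0.999, 0.0, 0.0]
wrist_force: [-0.6, -0.4, 2.6]
gripper_width: 0.0492
gripper_force: 43.9
```

```bash
python3 -m jog '[[[0,0,-1.5,0,30],[0,0,-4,0,30],[0,0,-5,0,30],[0,0,-3,0,30],[0,0,0,-10,30],[0,0,0,-10,30],[0,0,0,-10,30],[0,0,0,-10,30],[0,0,0,-10,30],[0,0,0,-10,30]]]'
python3 -m jog '[[[0,0,0,-9,30],[0,0,0,0,30]]]'
python3 - <<'E'
from h import *
to(.4605,.390,.1,153.7)
E
```

```text
time: 8.5
ee_pos: [0.6391, 0.2944, 0.113]
eef_rot: [-0.47, 0.883, 0.0, -0.0]
wrist_force: [-1.0, -0.0, -0.7]
gripper_width: 0.0492
gripper_force: 43.5
time: 8.75
ee_pos: [0.6392, 0.2944, 0.1129]
eef_rot: [-0.535, 0.845, 0.0, -0.0]
wrist_force: [0.2, 0.8, -1.7]
gripper_width: 0.0493
gripper_force: 43.5
ee [0.6392 0.2944 0.1129] yaw 154.62 shift cm [-0.98 20.24  1.29] roll 0.92 q6 -2.33 t 8.75
```

```bash
python3 -m jog '[[[-0.2,3,0,0,30],[-0.2,5,0,0,30],[-0.2,5,0,0,30],[-0.2,4.2,0,0,30],[-0.2,3,0,0.9,30],[0,0,0,0,30],[0,0,0,0,30]]]'
python3 - <<'E'
from h import *
for n in ('wrist','top','scene'):
    d=grab(n,'g_'+n+'.png'); P=cloud(d)
    q=P[(P[...,2]>.042)&(P[...,2]<.06)&(np.hypot(P[...,0]-.461,P[...,1]-.39)<.1)]
    b=cv2.minAreaRect((q[:,:2]*1000).astype(np.float32)); print(n,'tote',len(q),np.round(b[0],1),np.round(b[1],1),b[2])
    q=P[(P[...,2]>.09)&(P[...,2]<.15)&(np.hypot(P[...,0]-.461,P[...,1]-.39)<.06)]
    print('held z',np.percentile(q[:,2],[1,5]).round(4) if len(q) else 0)
to(.4605,.390,.0,153.5)
E
```

```text
time: 9.62
ee_pos: [0.4616, 0.3898, 0.113]
eef_rot: [-0.528, 0.849, -0.0, 0.001]
wrist_force: [-0.1, 0.1, -0.3]
gripper_width: 0.0493
gripper_force: 43.6
wrist tote 4872 [459.2 391. ] [ 70.7 165.7] 63.97132110595703
held z [0.1361 0.1373]
top tote 207 [476.4 352.6] [ 20.5 104.1] 68.05243682861328
held z [0.1347 0.1359]
scene tote 1153 [457.6 390.8] [ 73.7 166.5] 63.967185974121094
held z [0.1347 0.136 ]
ee [0.4621 0.3893 0.1128] yaw 153.73 shift cm [ 0.02  0.18 11.28] roll 0.23 q6 -2.05 t 9.775
```

View pics/g_wrist.png

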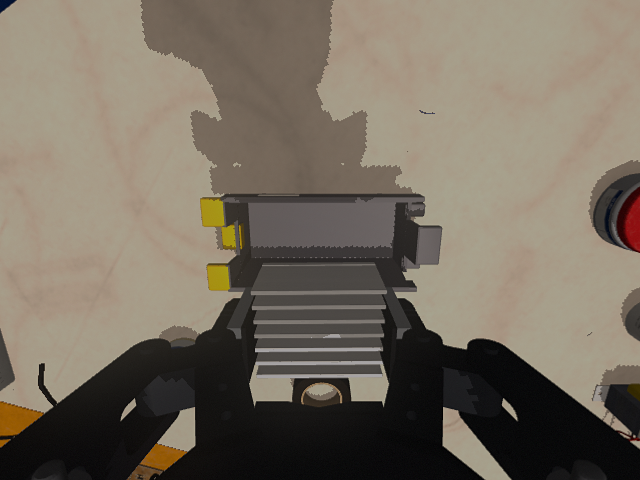

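```bash
python3 -m jog '[[[0,0.2,2,0.2,30],[0,0.1,3,0,30],[0,0,3,0,30],[0,0,2,0,30],[0,0,1.5,0,30],[0,0,1,0,30],[0,0,0.5,0,30],[0,0,0,0,30],[0,0,0,0,30]]]'
```

```text
time: 10.9
ee_pos: [0.4589, 0.3916, -0.0166]
eef_rot: [-0.527, 0.85, 0.0, 0.001]
wrist_force: [0.7, 0.7, -0.1]
gripper_width: 0.0495
gripper_force: 43.6
```

```bash
python3 -m jog '[[[0,0,0.15,0,30],[0,0,0,0,30],[0,0,0,0,70],[0,0,0,0,70],[0,0,0,0,70],[0,0,0,0,70]]]'
python3 -m jog '[[[0,0,-2,0,70],[0,0,-4,0,70],[0,0,-5,0,70],[0,0,-4,0,70],[0,0,-3,0,100],[0,0,0,0,100],[0,0,0,0,100]]]'
python3 - <<'E'
from h import *
d=grab('wrist','r_w.png'); P=cloud(d)
q=P[(P[...,2]>.042)&(P[...,2]<.06)&(np.hypot(P[...,0]-.461,P[...,1]-.39)<.1)]
b=cv2.minAreaRect((q[:,:2]*1000).astype(np.float32)); print('tote',len(q),np.round(b[0],1),np.round(b[1],1),b[2])
q=P[(P[...,2]>.026)&(P[...,2]<.037)&(np.hypot(P[...,0]-.461,P[...,1]-.39)<.035)]
b=cv2.minAreaRect((q[:,:2]*1000).astype(np.float32)); print('sink',np.percentile(q[:,2],[50,95]),np.round(b[0],1),np.round(b[1],1),b[2])
to(.57,.119,.2,-86)
E
```

```text
time: 11.65
ee_pos: [0.4583, 0.3911, -0.0189]
eef_rot: [-0.527, 0.85, -0.0, -0.0]
wrist_force: [0.6, 0.1, 0.7]
gripper_width: 0.0596
gripper_force: 0.0
time: 12.52
ee_pos: [0.4578, 0.3907, 0.1609]
eef_rot: [-0.527, 0.85, -0.0, -0.0]
wrist_force: [-0.4, 0.3, -0.8]
gripper_width: 0.0853
gripper_force: 0.0
tote 4296 [459.2 391. ] [ 70.3 166. ] 63.63841247558594
sink [0.03263611 0.03470378] [460.3 396.3] [49.5 49.7] 64.18248748779297
ee [0.4573 0.3904 0.1599] yaw 153.63 shift cm [ 19.32 -22.14  -3.99] roll -120.37 q6 -2.05 t 12.575
```

View pics/r_w.png

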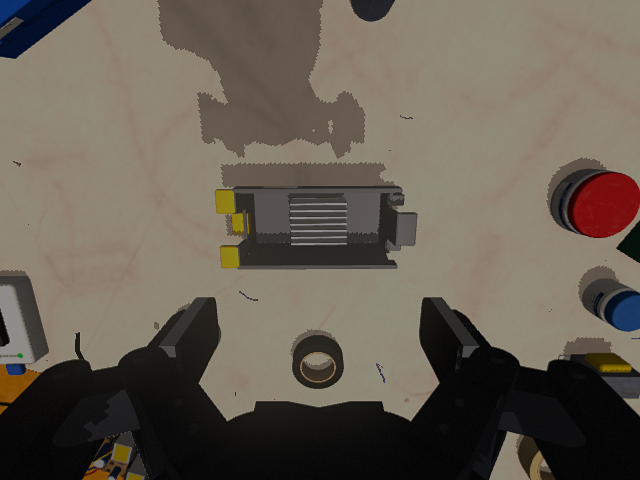

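The heat sink lies flat and centred in the grey tote at (318,221). Next comes the blue tote: I roll the empty tool +240° so the last joint has room for the turn later, and check how high the pots stand under the arm's path.

```bash
python3 -m jog '[[[0,0,0,10,100],[0,0,0,10,100],[0,0,0,10,100],[0,0,0,10,100],[0,0,0,10,100],[0,0,0,10,100],[0,0,0,10,100],[0,0,0,10,100],[0,0,0,10,100],[0,0,0,10,100]]]' >/dev/null
python3 -m jog '[[[0,0,0,10,100],[0,0,0,10,100],[0,0,0,10,100],[0,0,0,10,100],[0,0,0,10,100],[0,0,0,10,100],[0,0,0,10,100],[0,0,0,10,100],[0,0,0,10,100],[0,0,0,10,100]]]' >/dev/null
python3 -m jog '[[[0,0,0,10,100],[0,0,0,10,100],[0,0,0,10,100],[0,0,0,9.6,100],[0,0,0,0,100]]]' 
python3 - <<'E'
from h import *
to(.57,.119,.16,-86)
P=cloud(grab('top')).reshape(-1,3)
q=P[(P[:,0]>.2)&(P[:,0]<.47)&(P[:,1]>-.1)&(P[:,1]<.22)&(P[:,2]>.05)]
print(np.percentile(q[:,2],[50,90,99]),q.min(0),q.max(0))
E
```

```text
time: 15.7
ee_pos: [0.4572, 0.3903, 0.159]
eef_rot: [0.999, 0.036, -0.002, 0.001]
wrist_force: [0.1, 0.7, -0.2]
gripper_width: 0.0853
gripper_force: 0.0
ee [0.4572 0.3903 0.159 ] yaw -85.86 shift cm [ 9.29 27.87 -0.07] roll 0.14 q6 2.13 t 15.7
[0.30374146 0.72171333 0.72875897] [ 0.21309024 -0.0992687   0.05187013] [0.46999033 0.21999311 0.73165634]
```

```bash
python3 - <<'E'
from h import *
P=cloud(grab('scene'))
for u,v in ((305,340),(290,330),(415,370),(410,360),(305,295),(432,340)): print(u,v,P[v,u].round(3))
E
```

```text
305 340 [0.323 0.141 0.261]
290 330 [0.318 0.16  0.26 ]
415 370 [0.384 0.041 0.264]
410 360 [0.388 0.052 0.266]
305 295 [0.373 0.202 0.206]
432 340 [0.391 0.043 0.335]
```

```bash
python3 -m jog '[[[1.3,4,0,0,100],[1.6,4.8,0,0,100],[1.6,4.8,0,0,100],[1.6,4.8,0,0,100],[1.6,4.8,0,0,100],[1.6,4.7,0,0,100],[0,0,0,0,100],[0,0,0,0,100]]]'
python3 - <<'E'
from h import *
for n in ('wrist','top'):
    d=grab(n); P=cloud(d); near=np.hypot(P[...,0]-.57,P[...,1]-.119)<.1
    q=P[(P[...,2]>.042)&(P[...,2]<.06)&near]
    b=cv2.minAreaRect((q[:,:2]*1000).astype(np.float32)); print(n,len(q),np.round(b[0],1),np.round(b[1],1),b[2])
f=P
d=grab('wrist'); P=cloud(d); f=P[(P[...,2]>.09)&(np.hypot(P[...,0]-.57,P[...,1]-.119)<.07)]; print('tip',np.percentile(f[:,2],.5))
to(.57,.119,.009,-86)
E
```

```text
time: 16.8
ee_pos: [0.5702, 0.1195, 0.1606]
eef_rot: [0.999, 0.035, -0.001, -0.0]
wrist_force: [0.1, 0.6, -0.4]
gripper_width: 0.0853
gripper_force: 0.0
wrist 4175 [569.2 119.7] [165.6  70.2] 3.936126708984375
top 470 [570.3 118.4] [166.   71.6] 4.207179069519043
tip 0.20272140081663925
ee [0.57   0.1206 0.1608] yaw -85.84 shift cm [-0.    0.17 15.18] roll 0.16 q6 1.63 t 16.95
```

```bash
python3 -m jog '[[[-0.05,0.1,4,0.2,100],[0,0,4.5,0,100],[0,0,3.5,0,100],[0,0,2.5,0,100],[0,0,1.7,0,100],[0,0,0,0,100],[0,0,0,0,60],[0,0,0,0,60],[0,0,0,0,60],[0,0,0,0,60]]]' 30
python3 -m jog '[[[0,0,0,0,60],[0,0,-1,0,60],[0,0,-3,0,60],[0,0,0,0,60],[0,0,0,0,60]]]'
python3 - <<'E'
from h import *
d=grab('wrist','b_w.png'); to(.4592,.391,.1,63.7)
E
```

```text
time: 18.2
ee_pos: [0.5715, 0.1185, 0.0004]
eef_rot: [0.999, 0.033, 0.001, -0.0]
wrist_force: [-0.0, 0.5, 5.1]
gripper_width: 0.0691
gripper_force: 35.5
time: 18.82
ee_pos: [0.5695, 0.1181, 0.0383]
eef_rot: [0.999, 0.033, -0.001, 0.0]
wrist_force: [-0.7, 0.1, -2.1]
gripper_width: 0.0692
gripper_force: 35.1
ee [0.569  0.118  0.0379] yaw -86.17 shift cm [ -9.15 -27.97  -6.2 ] roll -149.87 q6 1.63 t 18.875
```

View pics/b_w.png

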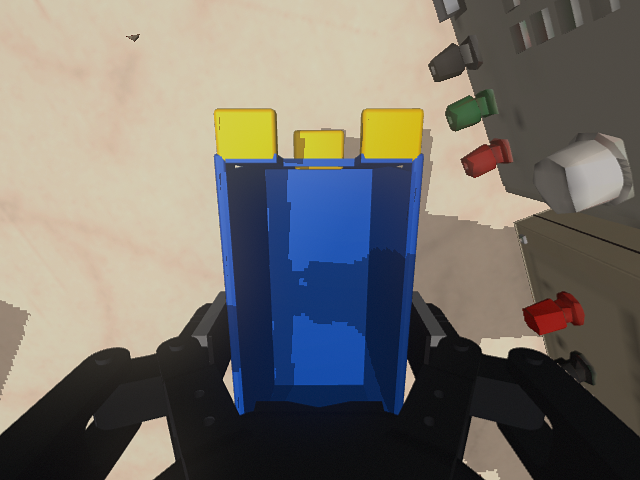

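```bash
python3 -m jog '[[[0,0,-2,0,60],[0,0,-4,0,60],[0,0,-3,0,60],[-1,-3,0,0,60],[-1.6,-4.8,0,0,60],[-1.6,-4.8,0,0,60],[-1.6,-4.8,0,0,60],[-1.6,-4.8,0,0,60],[-1.6,-4.8,0,0,60],[0,-1,0,-5,60]]]'
python3 -m jog '[[[0,0,0,-10,60],[0,0,0,-10,60],[0,0,0,-10,60],[0,0,0,-10,60],[0,0,0,-10,60],[0,0,0,-10,60],[0,0,0,-10,60],[0,0,0,-10,60],[0,0,0,-10,60],[0,0,0,-10,60]]]' >/dev/null
python3 -m jog '[[[0,0,0,-10,60],[0,0,0,-10,60],[0,0,0,-10,60],[0,0,0,-10,60],[0,0,0,-5,60],[0,0,0,0,60],[0,0,0,0,60]]]'
cat > fit.py <<'E'
from h import *
import sys
ez=telemetry.observe()['ee_pos'][2]; zt=ez+.0516; c=telemetry.observe()['ee_pos']   # blue rim height
for n in ('wrist','top','scene'):
    d=grab(n,sys.argv[1]+n+'.png'); P=cloud(d); hsv=cv2.cvtColor(d['img'],cv2.COLOR_BGR2HSV)
    y=cv2.inRange(hsv,(20,120,60),(35,255,255)); blue=cv2.inRange(hsv,(105,120,20),(125,255,255))
    for name,z,m in (('blueY',zt,y),('blueB',zt,blue),('greyY',.05,y)):
        m=m>0
        q=P[m&(abs(P[...,2]-z-.001)<.007)&(np.hypot(P[...,0]-c[0],P[...,1]-c[1])<.1)]
        if len(q)>30:
            b=cv2.minAreaRect((q[:,:2]*1000).astype(np.float32)); print(n,name,len(q),'z',np.median(q[:,2]).round(4),np.round(b[0],1),np.round(b[1],1),round(b[2],2))
    q=P[(P[...,2]>.042)&(P[...,2]<.056)&(np.hypot(P[...,0]-.459,P[...,1]-.391)<.1)]
    if len(q)>30: b=cv2.minAreaRect((q[:,:2]*1000).astype(np.float32)); print(n,'grey',len(q),np.round(b[0],1),np.round(b[1],1),round(b[2],2))
to(.4592,.391,.1,63.7)
E
python3 fit.py p1
```

```text
time: 20.12
ee_pos: [0.4601, 0.3947, 0.1299]
eef_rot: [0.997, 0.08, 0.0, -0.001]
wrist_force: [-0.3, 0.1, -1.0]
gripper_width: 0.0692
gripper_force: 35.1
time: 22.25
ee_pos: [0.4617, 0.3917, 0.1294]
eef_rot: [0.227, 0.974, 0.0, 0.0]
wrist_force: [0.4, -0.5, -1.8]
gripper_width: 0.0693
gripper_force: 35.1
wrist blueY 6002 z 0.1798 [395.4 424.3] [68.3 16.1] 63.74
wrist blueB 7555 z 0.1798 [449.6 397.6] [ 70.4 108.2] 63.7
wrist grey 453 [395.8 433.5] [48.8 15.5] 42.61
top blueB 154 z 0.1791 [460.5 371. ] [ 73.2 120.6] 43.21
top greyY 43 z 0.0509 [515.9 331.9] [11.5 13.9] 63.08
top grey 127 [474.3 350.2] [ 14.2 104.6] 67.53
scene blueY 234 z 0.1791 [394.4 423.7] [68.4 15.2] 64.09
scene blueB 606 z 0.1788 [468.6 387.6] [ 72.5 148.3] 63.57
scene greyY 166 z 0.0501 [523.5 356.7] [65.6 16.4] 62.92
scene grey 936 [457.5 389.8] [ 70.1 167. ] 62.92
ee [0.4618 0.3916 0.1292] yaw 63.79 shift cm [ 0.2  -0.17  2.92] roll 0.09 q6 -0.48 t 22.4
```

View pics/p1wrist.png

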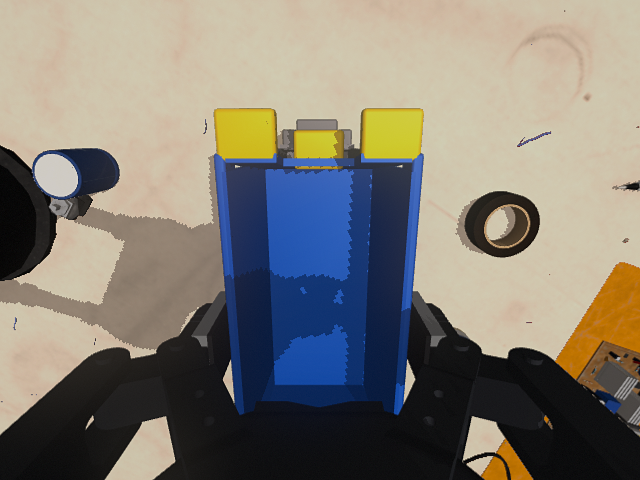

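The blue tote is level with its yellow end (320,135) over the grey tongue (316,125), so it is turned to stack; it needs about 3 mm of shift. I correct that, lower it to just above the rim and look again.

```bash
python3 -m jog '[[[0.2,-0.15,2,0.1,60],[0.05,0,3,0,60],[0,0,1.5,0,60],[0,0,0.5,0,60],[0,0,0,0,60],[0,0,0,0,60]]]'
python3 fit.py p2
```

```text
time: 23.15
ee_pos: [0.4598, 0.3921, 0.0603]
eef_rot: [0.227, 0.974, 0.001, 0.001]
wrist_force: [-0.3, 0.9, -1.0]
gripper_width: 0.0693
gripper_force: 35.1
wrist blueY 6018 z 0.1107 [393.3 424.6] [68.1 16.1] 63.71
wrist blueB 7499 z 0.1106 [447.5 397.9] [ 70.3 108.2] 63.78
wrist grey 925 [392.9 423.9] [28.1 17.8] 64.06
top blueB 63 z 0.1103 [453.1 375.4] [ 45.8 119.6] 29.33
top grey 59 [488.  340.6] [ 5.3 45.8] 64.42
scene blueY 202 z 0.1097 [392.3 424.1] [68.5 14.8] 63.83
scene blueB 492 z 0.1096 [466.1 387. ] [ 71.  147.5] 63.65
scene greyY 101 z 0.0503 [523.4 353.6] [58.3 14.6] 62.91
scene grey 625 [453.5 378.6] [ 58.  168.2] 69.88
ee [0.4595 0.3919 0.06  ] yaw 63.73 shift cm [-0.02 -0.08 -4.  ] roll 0.03 q6 -0.48 t 23.3
```

```bash
python3 -c "
import cv2;i=cv2.imread('pics/p2scene.png')[180:290,200:350];cv2.imwrite('pics/p2c.png',cv2.resize(i,None,fx=5,fy=5,interpolation=2))"
```

```text
(no output)
```

View pics/p2c.png

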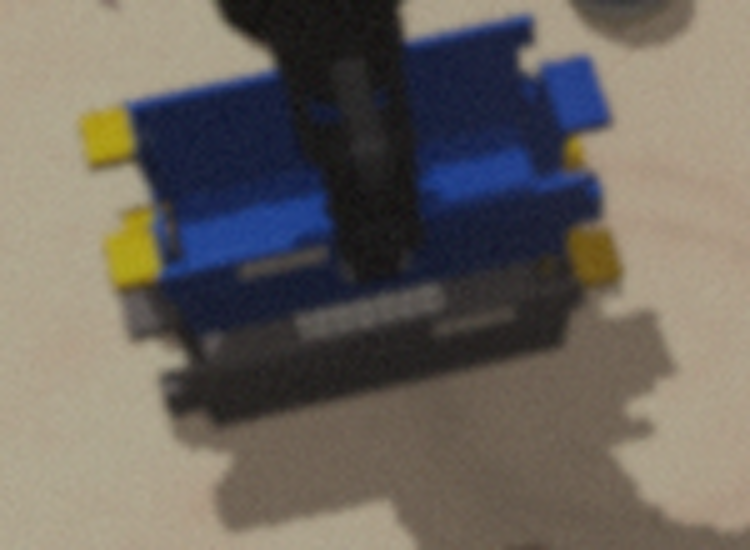

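The scene crop shows the blue tote level just above the grey one, with opposite yellow ends. The wrist view gives the grey tongue and blue pads centred within 0.8 mm. Lowering.

```bash
python3 -m jog '[[[0,-0.08,0.5,0,60],[0,0,0.5,0,60],[0,0,0.4,0,60],[0,0,0.2,0,60],[0,0,0.2,0,60],[0,0,0,0,60],[0,0,0,0,60]]]'
python3 fit.py p3 | grep -E 'blueY|ee'
```

```text
time: 24.18
ee_pos: [0.4586, 0.3908, 0.0412]
eef_rot: [0.227, 0.974, 0.0, 0.0]
wrist_force: [-0.3, 0.7, -0.9]
gripper_width: 0.0693
gripper_force: 35.1
wrist blueY 6033 z 0.0917 [392.2 423.4] [68.1 16.1] 63.72
scene blueY 196 z 0.0908 [391.3 423. ] [69.5 14.8] 63.3
ee [0.4586 0.3908 0.0413] yaw 63.73 shift cm [-0.04  0.05 -5.87] roll 0.03 q6 -0.48 t 24.325
```

```bash
python3 -m jog '[[[0,0,0.1,0,60],[0,0,0,0,60],[0,0,0.1,0,60],[0,0,0,0,60],[0,0,0,0,60]]]'
python3 fit.py p4 | grep -E 'blueY|ee'
```

```text
time: 24.95
ee_pos: [0.4588, 0.3909, 0.0404]
eef_rot: [0.227, 0.974, 0.0, 0.0]
wrist_force: [-1.6, -2.1, 6.2]
gripper_width: 0.0694
gripper_force: 36.0
wrist blueY 6039 z 0.091 [392.3 423.4] [68.2 16.1] 63.74
scene blueY 193 z 0.0903 [391.2 422.7] [68.6 14.6] 63.58
ee [0.4588 0.3909 0.0403] yaw 63.73 shift cm [-0.03  0.03 -5.97] roll 0.03 q6 -0.48 t 25.1
```

```bash
python3 -m jog '[[[0,0,0,0,90],[0,0,0,0,100],[0,0,0,0,100],[0,0,0,0,100],[0,0,-2,0,100],[0,0,-4,0,100],[0,0,-5,0,100],[0,0,-3,0,100],[0,0,0,0,100],[0,0,0,0,100]]]'
cat > chk.py <<'E'
from h import *
for n in ('wrist','scene','top'):
    d=grab(n,'e_'+n+'.png'); P=cloud(d); hsv=cv2.cvtColor(d['img'],cv2.COLOR_BGR2HSV)
    near=(np.hypot(P[...,0]-.459,P[...,1]-.391)<.1)
    for nm,a,b in (('blue',.082,.1),('grey',.042,.056)):
        q=P[(P[...,2]>a)&(P[...,2]<b)&near]
        if len(q)>30: r=cv2.minAreaRect((q[:,:2]*1000).astype(np.float32)); print(n,nm,len(q),np.median(q[:,2]).round(4),np.round(r[0],1),np.round(r[1],1),round(r[2],1))
    q=P[(P[...,2]>.082)&(P[...,2]<.1)&near]; A=np.c_[q[:,:2],np.ones(len(q))]; print('tilt',np.linalg.lstsq(A,q[:,2],rcond=None)[0][:2].round(3))
E
python3 chk.py
```

```text
time: 26.35
ee_pos: [0.4581, 0.3904, 0.179]
eef_rot: [0.227, 0.974, -0.0, -0.0]
wrist_force: [-0.9, -0.3, -0.3]
gripper_width: 0.0851
gripper_force: 0.0
wrist blue 4858 0.0907 [459.7 390.2] [ 70.3 166.4] 63.7
wrist grey 8863 0.0443 [458.8 390.8] [ 67.6 165.4] 63.8
tilt [-0.005  0.002]
scene blue 1273 0.0891 [458.5 390.5] [ 73.8 166.3] 63.8
scene grey 1777 0.0459 [456.5 387.5] [ 69.6 166.1] 61.5
tilt [-0.003 -0.   ]
top blue 381 0.0903 [461.5 388.1] [ 70.2 163.6] 62.7
top grey 844 0.0444 [468.9 381.7] [ 62.2 143.4] 63.8
tilt [-0.    -0.005]
```

View pics/e_wrist.png

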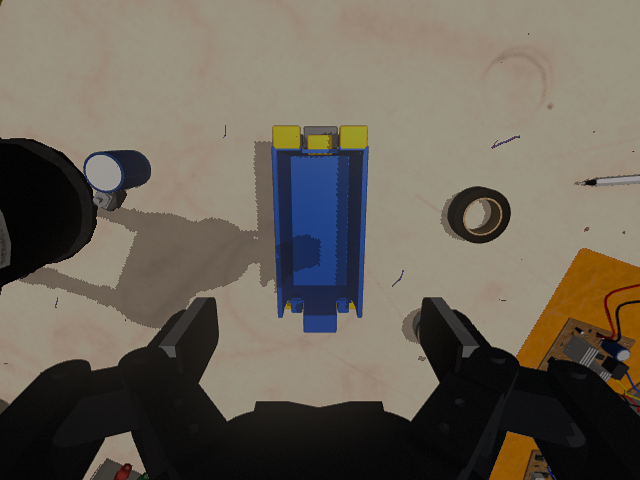

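The blue tote (320,230) stands level and centred on the grey one, its rim at 90 mm and its yellow end over the grey tongue at (320,135). The gripper is clear and the bystanders look unmoved, so I'm handing in.

```bash
python3 -c "
from station import ticket; print(ticket.close_job())"
```

```text
the job is handed in; nothing more can be done
None
```

The job is handed in, with no verdict shown: the heat sink went flat into the grey tote, and the blue tote measured level (rim at 90 mm), centred within about 1 mm and yellow ends opposite; the first grasp missed because the fingertips sit about 3 cm farther back than stated.

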